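Power-cycle the router at its push-pull switch

ROBOT

A 6-joint arm with a two-finger parallel gripper is mounted at the origin on a cart in front of the work surface, level with it; the furniture and walls round the work are solid. World frame = base frame: x ahead of the robot, y to its left, z up, the work surface at z = 0. Lengths are in m, angles in rad, forces in N, time in s.
With the tool pointing down it reaches from about 0.225 to 0.875 m from the base axis. Payload 3.4 kg.
Tool frame: the origin (TCP) lies at the very end of the fingers, on their centre line; the grasp point (between the pads) lies 19 mm behind it; z points along the fingers, y is the line along which they close (so a half turn about z gives the same grasp; the last joint's range is limited). The gripper opens to 85 mm and grips with 20 to 120 N. Pads are 22 mm wide; open, the fingers measure 114 mm over their backs; the gripper's body (76 mm by 85 mm) begins 54 mm behind the grasp point. The pads swing forward as they close: fully open they stand 13 mm farther back than shut.
Start: joints at [1.209, 0.276, 1.505, -0, 1.361, -0.121], TCP at [0.137, 0.558, 0.231] pointing down, gripper open.
Joint ranges: [-2.89, 2.89], [-0.75, 2.08], [0.22, 2.7], [-1.18, 4.32], [0.11, 2.71], [-2.7, 2.7]. Speed limits (rad/s): [2.57, 2.57, 3.14, 3.14, 3.14, 3.14].

INTERFACE

Orientations are given as [roll, pitch, yaw] about the fixed x, y, z axes, in that order (R = Rz(yaw) Ry(pitch) Rx(roll)).
In Python, from workcell import r, get_image, job gives the robot as it stands.
- The arm moves only by the tool servo_tool, never from a script. Its argument "rows" is one flat list of numbers, 7 for each row, row after row: the shift along the tool's x, y, z normalised to -1 to 1, where 1 is 0.1 m, then the turn, a rotation vector about the tool's x, y, z normalised to -1 to 1, where 1 is pi/4 rad, then the closure, from 0 (fully open) to 1 (shut). A call has exactly 8 rows; each row shifts and turns the commanded pose from where the row before left it, along the tool's axes as they then stand; what a row does not reach is not made up. A row lasts 1/8 s, in which the tool goes at most 62.5 mm and 10.7 degrees, less where a joint would pass 70% of its speed; a pose out of reach is approached as far as the arm can. A call with a number of a shift or a turn outside -1 to 1 is refused whole. A call with a gripper value outside its range is refused whole. The fingers move at their own pace and stop on an object; "force" is the grip in N (left out, the last holds). Time passes only in rows, so rows that do not move let the fingers close, or fill a call up. It gives the time, the measured TCP pose, the force, the opening and the grip force at its end, in the units of the state.
- r.sense(): the state, without advancing time (a new reading comes with each control period).
- get_image(name): name is "side" or "top" or "wrist"; returns a dict with "pixels" (384x512x3 uint8, red, green, blue), "depth" (384x512 float32, m along the optical axis (not along the pixel's ray), 0 where there is no reading), "vfov" (degrees; the focal length in pixels is half the picture's height over the tangent of half this angle, whatever the lens; pixels are square), "cx", "cy" (the principal point, pixels), "D" ([k1, k2, p1, p2, k3] as OpenCV has them; the pictures are not rectified), "extrinsics" (4x4, takes a point from camera to world coordinates). Camera axes: x right, y up, looking along -z (the intrinsics and any distortion apply to the point x, -y, -z); pixel columns grow to the right and rows downward; lengths in m; the calibration is good to about 2 mm. A picture is of the moment at which its call begins.
- job.sign_off(): hands the job in; it is judged then, once.
The state is a dict: "clock": time; "qpos": joint angles; "joint_velocities": joint speeds; "effort": joint torques, N m; "eef_pos": TCP position; "orientation": TCP orientation; "contact_force": force on the tool from outside, world axes, zero at the start; "torque": the same for the moment, N m; "width": opening from 0.0 (shut) to 1.0 (fully open); "gripper_force": force on a finger pad.
Only numpy, scipy, OpenCV 4.12 (cv2) and the standard library are available. Lean on these libraries where they do the work, as an engineer would, in place of code of your own. Each camera call takes 0.05 s, during which the arm holds its last target. There are 200 camera calls.

TASK

The router has hung: restart it at its power switch, the small box whose pull knob is round. Pull the round knob straight up until it clicks out at its detent, leave it out for at least one second, then push it fully back in and let go. Leave the other switch, the one with the bar-shaped knob, alone.

Things in the scene. Friction and masses are not known exactly. Their poses are not given: they have to be found in the camera images.
- round_knob_grip (a point): centre of the round black knob, 32 mm across, 22 mm high, on a 10 mm stem, of the router's switch: a grey case 90 x 90 mm, screwed down, its flat top 46 mm above the work surface (a nut 22 mm across, 5 mm high, surrounds the stem). Knob in: this point is at 69 mm, the knob spans 58 to 80 mm; it moves with the knob. z up, x and y parallel to the case's sides. Its place and yaw vary.
- round_knob (a joint): travel of the round knob straight up: 0 is fully in (so it starts), 0.020 m is fully out at its detent, a hard stop. A spring detent holds it at either end: about 5 N starts it moving, the force fades to nothing half way (0.010), and beyond that it snaps on to the other end by itself.
- bar_knob_grip (a point): centre of the knob of the other switch, which must be left alone: a like case with a like mechanism, but its black knob is a bar 50 mm long (along x), 16 mm wide and 19 mm high on a short stem; 69 mm above the work surface.
- bar_knob (a joint): travel of the bar knob, in the same sense; it starts at 0 (in) and must stay in.

How it is judged:
On the way, in this order (a step that is already met when the one before it is completed fails the run):
1. the round knob is out at its detent, for one second (value of joint round_knob above 0.016 m), for 1 s.
2. the round knob is pushed back home (value of joint round_knob below 0.004 m), for 0.2 s.
At the end, for the whole second after the job is handed in: The round knob, having been pulled out for a second, is back in to within 4 mm of fully home, and the bar knob is in to within 4 mm (value of joint each of round_knob, bar_knob below 0.004 m); the robot touches nothing.
It fails at once if the knob of the other switch was pulled by more than 6 mm (value of joint bar_knob above 0.006 m).
It also fails if it takes over 35 s, if anything falls off the work surface, if the arm or the gripper's body presses on something with over 40 N, if the wrist force passes 120 N, or if a joint passes its speed limit or range.

## Working session

There is one attempt and no reset: what is moved stays moved. The work goes in short steps, Python scripts to look and compute and a tool call to move; the robot and the scene stay as the last step left them, time stands still between calls to the robot, and variables do not carry over. Pictures are saved under pics/ and viewed, at most 10 in all, crops included, and the job is handed in when it is done.

Besides the shell and the picture viewer there is one more tool, called as name(argument=value, ...) on one line, values as JSON. servo_tool: Moves the arm, as the interface text tells. Scaled input: -1 to 1 covers 0.1 m each way for a shift and pi/4 rad each way for a turn. Its arguments: {"type":"object","properties":{"rows":{"type":"array","items":{"type":"number"}},"force":{"type":"number"}},"required":["rows"]}

```bash
mkdir -p pics; cat > h.py <<'E'
import numpy as np, cv2
from workcell import r, get_image, job
def world(im):
    h,w=im["depth"].shape; f=h/2/np.tan(np.radians(im["vfov"])/2)
    K=np.array([[f,0,im["cx"]],[0,f,im["cy"]],[0,0,1]])
    u,v=np.meshgrid(np.arange(w),np.arange(h))
    p=cv2.undistortPoints(np.stack([u,v],-1).reshape(-1,1,2).astype(float),K,np.array(im["D"],float)).reshape(h,w,2)
    d=im["depth"]; P=np.stack([p[...,0]*d,-p[...,1]*d,-d],-1)
    E=np.array(im["extrinsics"]); return P@E[:3,:3].T+E[:3,3]
def save(im,n): cv2.imwrite(f"pics/{n}.png",im["pixels"][...,::-1])
E
python3 - <<'E'
from h import *
s=r.sense(); print(s)
a=get_image("top");b=get_image("side")
cv2.imwrite("pics/ab.png",cv2.resize(np.vstack([a["pixels"],b["pixels"]])[...,::-1],(400,600)) if 0 else np.hstack([cv2.resize(x["pixels"],(400,300)) for x in (a,b)])[...,::-1])
W=world(a); m=(a["pixels"].max(-1)<60)&(W[...,2]>.055)&(W[...,2]<.1)&(a["depth"]>0)
n,l,st,c=cv2.connectedComponentsWithStats(m.astype(np.uint8))
for i in range(1,n):
    if st[i,4]>20:
        q=W[l==i]; print(c[i],st[i],np.median(q,0),q.min(0),q.max(0))
E
```

```text
{'clock': 0.0, 'qpos': array([ 1.20898744e+00,  2.76575149e-01,  1.50614832e+00, -2.30230974e-05,
        1.36067754e+00, -1.20986746e-01]), 'joint_velocities': array([-0.00267717,  0.00013279, -0.00064271, -0.00036114,  0.00062389,
        0.00029838]), 'effort': array([-2.27410637e-04, -4.16776121e+01, -2.45803124e+01, -1.91351087e-04,
        1.15950953e-02, -1.26393556e-05]), 'eef_pos': array([0.13695462, 0.55790492, 0.23044497]), 'orientation': array([-3.13979480e+00, -1.95909798e-04,  2.90077516e+00]), 'contact_force': array([-0.2910522 ,  0.0369046 , -0.09601379]), 'torque': array([-0.02832376, -0.01861523,  0.03906951]), 'gripper_force': 0.0, 'width': 1.0011847127184477}
[35.56323605 90.37532002] [  14    0   37  178 1953] [0.71369099 0.47399883 0.07811542] [0.51306027 0.47104066 0.05503262] [0.95477898 0.49402244 0.09996173]
[226.89090909   4.8       ] [224   0   6  11  55] [0.93525834 0.02826647 0.07805904] [0.93175353 0.02235656 0.05516817] [0.94054823 0.03683027 0.09817916]
[252.88709677  14.29032258] [250   8   7  13  62] [ 0.90939342 -0.03514641  0.07808651] [ 0.90561556 -0.04226118  0.05739571] [ 0.9130547  -0.02794948  0.09993062]
[141.98801199 108.6973027 ] [ 106   19   51  161 1001] [0.6676321  0.22044026 0.07851047] [0.50756187 0.20382837 0.05502803] [0.88599375 0.29150385 0.09997436]
[280.50909091  25.01818182] [277  20   9  11  55] [ 0.8814322  -0.10154468  0.07833058] [ 0.87797805 -0.11051223  0.05651786] [ 0.88685862 -0.09412404  0.0988528 ]
[221.04615385 187.01538462] [215 181  13  13 130] [0.4842911  0.03850366 0.07865889] [0.47112847 0.0250717  0.06789985] [0.49812438 0.05210858 0.08222083]
[298.45801527 205.69465649] [294 195  10  22 131] [ 0.44145138 -0.13295701  0.07892681] [ 0.4192229  -0.14322959  0.07373721] [ 0.46565311 -0.12398687  0.08299995]
```

View pics/ab.png

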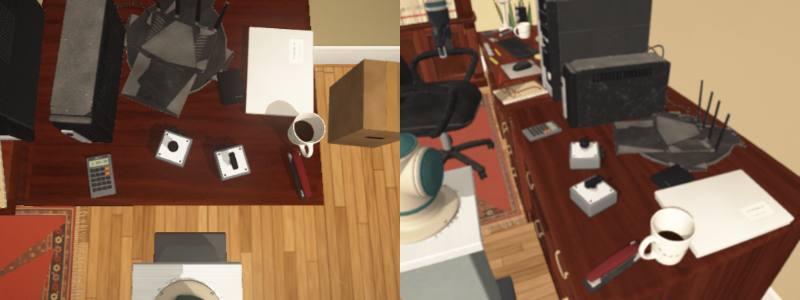

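The top view has the round knob on the left switch at pixel (221,187) full-scale, world about (0.484, 0.039). The bar knob is at (298,206), world about (0.441, -0.133). I'll move above the round knob with yaw held.

servo_tool(rows=[-0.29, -0.265, 0.02, 0, 0, 0, 0, -0.29, -0.265, 0.02, 0, 0, 0, 0, -0.29, -0.265, 0.02, 0, 0, 0, 0, -0.29, -0.265, 0.02, 0, 0, 0, 0, -0.29, -0.265, 0.02, 0, 0, 0, 0, -0.29, -0.265, 0.02, 0, 0, 0, 0, -0.29, -0.265, 0.02, 0, 0, 0, 0, -0.29, -0.265, 0.02, 0, 0, 0, 0], force=40)

```text
clock: 1.1
eef_pos: [0.3122, 0.296, 0.215]
orientation: [-3.141, -0.0, 2.901]
contact_force: [1.5, -0.4, 0.8]
width: 0.997
gripper_force: 0.0
```

servo_tool(rows=[-0.29, -0.265, 0.02, 0, 0, 0, 0, -0.29, -0.265, 0.02, 0, 0, 0, 0, -0.29, -0.265, 0.02, 0, 0, 0, 0, -0.29, -0.265, 0.02, 0, 0, 0, 0, -0.29, -0.265, 0.02, 0, 0, 0, 0, -0.29, -0.265, 0.02, 0, 0, 0, 0, -0.2, -0.2, 0.02, 0, 0, 0, 0, 0, 0, 0, 0, 0, 0, 0])

```text
clock: 2.1
eef_pos: [0.4582, 0.0758, 0.2007]
orientation: [-3.141, -0.001, 2.898]
contact_force: [-0.6, 0.2, -0.2]
width: 0.998
gripper_force: 0.0
```

```bash
cat > look.py <<'E'
from h import *
import sys
from scipy.spatial.transform import Rotation as R
a=get_image("wrist"); s=r.sense(); save(a,sys.argv[1])
print(s["clock"],s["eef_pos"],s["orientation"],s["contact_force"],s["width"])
W=world(a); m=(a["pixels"].max(-1)<70)&(W[...,2]>.06)&(W[...,2]<.11)&(a["depth"]>0)
n,l,st,c=cv2.connectedComponentsWithStats(m.astype(np.uint8))
for i in range(1,n):
    if st[i,4]>150:
        q=W[l==i]; mid=(np.percentile(q,2,axis=0)+np.percentile(q,98,axis=0))/2
        print(c[i],st[i],np.median(q,0),mid,"tool shift",R.from_euler("xyz",s["orientation"]).inv().apply(np.r_[mid[:2],.054]-s["eef_pos"]))
E
python3 look.py w1
```

```text
2.15 [0.45735783 0.07677295 0.20080466] [ 3.14140432e+00 -1.61222217e-03  2.89885942e+00] [ 0.03336963 -0.17337827 -0.00643524] 0.9982325646983028
[437.97921587 233.3559282 ] [ 413  183   95  126 4234] [0.53654317 0.23034138 0.08697734] [0.56862481 0.25570689 0.08506094] tool shift [-0.06523379  0.20040455  0.14673743]
[ 55.55645161 218.72278226] [ 34 197  44  46 992] [ 0.44331858 -0.12904392  0.076661  ] [ 0.44382429 -0.13049036  0.07100448] tool shift [-0.03691694 -0.20446783  0.14670683]
[227.32207792 219.14155844] [212 203  31  33 770] [0.48397356 0.04227911 0.07796971] [0.48533462 0.0418183  0.07286524] tool shift [-0.03579486 -0.02723317  0.14674202]
[419.33021077 372.59016393] [410 358  22  26 427] [0.73671348 0.21598893 0.08082348] [0.74488096 0.21535474 0.08357134] tool shift [-0.2460216   0.20359973  0.14644656]
```

View pics/w1.png

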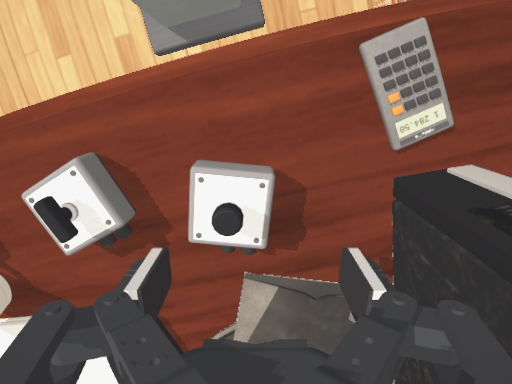

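The wrist view shows the round knob at pixel (227,219), offset towards the lower side of the case, and the bar knob at (55,215). I'll centre over the round knob, lower partway and look again.

servo_tool(rows=[-0.12, -0.1, 0.15, 0, 0, 0, 0, -0.12, -0.1, 0.15, 0, 0, 0, 0, -0.11, -0.08, 0.2, 0, 0, 0, 0, 0, 0, 0.2, 0, 0, 0, 0, 0, 0, 0.2, 0, 0, 0, 0, 0, 0, 0, 0, 0, 0, 0, 0, 0, 0, 0, 0, 0, 0, 0, 0, 0, 0, 0, 0, 0])

```text
clock: 3.15
eef_pos: [0.4856, 0.0415, 0.112]
orientation: [3.141, 0.002, 2.901]
contact_force: [-0.5, -0.2, -0.1]
width: 0.997
gripper_force: 0.0
```

```bash
python3 look.py w2
```

```text
3.2 [0.48557286 0.04157957 0.11203557] [3.14119324e+00 1.75184680e-03 2.90096923e+00] [ 0.53701735  0.67516718 -0.52477381] 1.0017390244441289
[ 13.87331918 228.11323425] [   0  189   38   67 1413] [ 0.45218726 -0.12595401  0.07317864] [ 0.44764528 -0.1273608   0.07039144] tool shift [-0.00332332 -0.17313475  0.05797233]
[253.10404949 222.36951631] [ 230  198   47   49 1778] [0.48361859 0.0412033  0.07795911] [0.48530512 0.04089811 0.07272432] tool shift [ 0.0001993  -0.00074882  0.05803501]
[505.68294702 305.17549669] [ 494  220   18  139 1208] [0.61690662 0.22390328 0.06642092] [0.6021104  0.22505474 0.07066575] tool shift [-0.06935464  0.20593777  0.05823941]
```

View pics/w2.png

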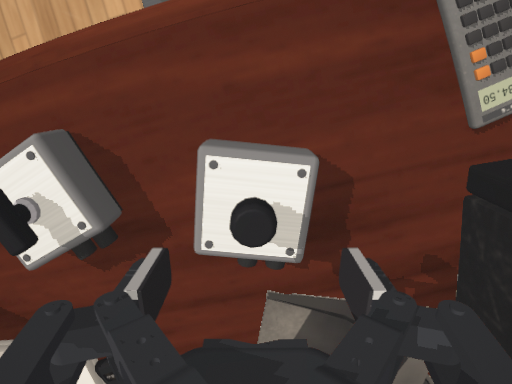

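The knob at (253,222) is centred between the fingers, within 1 mm. Lowering and closing.

servo_tool(rows=[0, 0, 0.15, 0, 0, 0, 0, 0, 0, 0.15, 0, 0, 0, 0, 0, 0, 0.15, 0, 0, 0, 0, 0, 0, 0.11, 0, 0, 0, 0, 0, 0, 0, 0, 0, 0, 0.4, 0, 0, 0, 0, 0, 0, 0.7, 0, 0, 0, 0, 0, 0, 0.8, 0, 0, 0, 0, 0, 0, 0.8], force=40)

```text
clock: 4.2
eef_pos: [0.4852, 0.0405, 0.0563]
orientation: [-3.14, 0.001, 2.902]
contact_force: [-1.3, -4.7, 5.1]
width: 0.349
gripper_force: 39.5
```

servo_tool(rows=[0, 0, 0, 0, 0, 0, 0.8, 0, 0, 0, 0, 0, 0, 0.8, 0, 0, 0, 0, 0, 0, 0.8, 0, 0, 0, 0, 0, 0, 0.8, 0, 0, 0, 0, 0, 0, 0.8, 0, 0, 0, 0, 0, 0, 0.8, 0, 0, 0, 0, 0, 0, 0.8, 0, 0, 0, 0, 0, 0, 0.8])

```text
clock: 5.2
eef_pos: [0.4852, 0.0405, 0.0563]
orientation: [-3.14, 0.001, 2.902]
contact_force: [-2.0, -4.3, 6.3]
width: 0.353
gripper_force: 39.5
```

Gripped. Pulling up about 21 mm in small steps, then holding.

servo_tool(rows=[0, 0, -0.04, 0, 0, 0, 0.8, 0, 0, -0.04, 0, 0, 0, 0.8, 0, 0, -0.04, 0, 0, 0, 0.8, 0, 0, -0.04, 0, 0, 0, 0.8, 0, 0, -0.04, 0, 0, 0, 0.8, 0, 0, -0.01, 0, 0, 0, 0.8, 0, 0, 0, 0, 0, 0, 0.8, 0, 0, 0, 0, 0, 0, 0.8])

```text
clock: 6.2
eef_pos: [0.4851, 0.0405, 0.0764]
orientation: [-3.14, 0.001, 2.902]
contact_force: [0.8, -6.1, -1.2]
width: 0.352
gripper_force: 41.9
```

```bash
python3 look.py w3; python3 - <<'E'
from h import *
b=get_image("side"); save(b,"s0"); W=world(b)
d=np.hypot(W[...,0]-.4845,W[...,1]-.04)
m=(d<.03)&(b["pixels"].max(-1)<60); v,u=np.where(m&(W[...,2]>.05)); print(u.min(),u.max(),v.min(),v.max())
c=b["pixels"][v.min()-50:v.max()+50,u.min()-70:u.max()+70]; cv2.imwrite("pics/s1.png",cv2.resize(c,None,fx=3,fy=3)[...,::-1])
E
```

```text
6.25 [0.48512176 0.04049914 0.07638952] [-3.13972412e+00  8.87840984e-04  2.90170872e+00] [-0.3082789  -5.14155594 -1.56109166] 0.3526477706335227
[254.93496724 267.30793497] [ 216  233   79   75 4121] [0.48169863 0.04141356 0.09805263] [0.48502609 0.04188644 0.09532524] tool shift [0.00044243 0.00136668 0.02238663]
[199.60416667 260.07986111] [189 246  21  28 288] [0.47309033 0.01725152 0.09624862] [0.47319901 0.01710402 0.09481705] tool shift [ 0.00604278 -0.02551607  0.02243188]
[310.0228013  260.09446254] [301 246  21  28 307] [0.48540534 0.06726837 0.09627954] [0.48546505 0.06733465 0.09467905] tool shift [0.00606226 0.02619043 0.02233525]
224 243 138 182
```

View pics/s1.png

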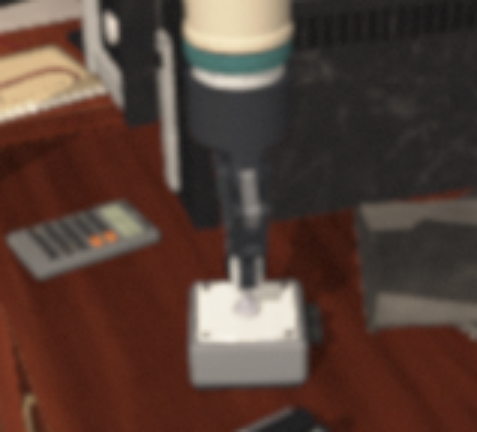

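The side crop shows the fingers holding the knob clear of the case with the stem bared, around (247,295). The wrist depth has the knob top 20 mm higher than before, so it is out. I'll hold it there, then push back in.

servo_tool(rows=[0, 0, 0, 0, 0, 0, 0.8, 0, 0, 0, 0, 0, 0, 0.8, 0, 0, 0, 0, 0, 0, 0.8, 0, 0, 0, 0, 0, 0, 0.8, 0, 0, 0, 0, 0, 0, 0.8, 0, 0, 0, 0, 0, 0, 0.8, 0, 0, 0, 0, 0, 0, 0.8, 0, 0, 0, 0, 0, 0, 0.8])

```text
clock: 7.3
eef_pos: [0.4851, 0.0405, 0.0764]
orientation: [-3.14, 0.001, 2.902]
contact_force: [-0.0, -5.7, -1.0]
width: 0.355
gripper_force: 41.9
```

servo_tool(rows=[0, 0, 0, 0, 0, 0, 0.8, 0, 0, 0, 0, 0, 0, 0.8, 0, 0, 0.04, 0, 0, 0, 0.8, 0, 0, 0.04, 0, 0, 0, 0.8, 0, 0, 0.04, 0, 0, 0, 0.8, 0, 0, 0.04, 0, 0, 0, 0.8, 0, 0, 0.04, 0, 0, 0, 0.8, 0, 0, 0.01, 0, 0, 0, 0.8])

```text
clock: 8.3
eef_pos: [0.4852, 0.0405, 0.0562]
orientation: [-3.14, 0.001, 2.902]
contact_force: [-3.3, -6.1, 11.5]
width: 0.349
gripper_force: 43.1
```

servo_tool(rows=[0, 0, 0, 0, 0, 0, 0.8, 0, 0, 0, 0, 0, 0, 0.8, 0, 0, 0, 0, 0, 0, 0.8, 0, 0, 0, 0, 0, 0, 0.8, 0, 0, 0, 0, 0, 0, 0.8, 0, 0, 0, 0, 0, 0, 0.8, 0, 0, 0, 0, 0, 0, 0.8, 0, 0, 0, 0, 0, 0, 0.8])

```text
clock: 9.3
eef_pos: [0.4852, 0.0405, 0.0563]
orientation: [-3.14, 0.001, 2.902]
contact_force: [-2.3, -4.8, 5.0]
width: 0.349
gripper_force: 42.6
```

Back at its start height. Releasing and raising.

servo_tool(rows=[0, 0, 0, 0, 0, 0, 0.5, 0, 0, 0, 0, 0, 0, 0.2, 0, 0, 0, 0, 0, 0, 0, 0, 0, 0, 0, 0, 0, 0, 0, 0, 0, 0, 0, 0, 0, 0, 0, 0, 0, 0, 0, 0, 0, 0, 0, 0, 0, 0, 0, 0, 0, 0, 0, 0, 0, 0])

```text
clock: 10.3
eef_pos: [0.4849, 0.0416, 0.0553]
orientation: [3.142, 0.0, 2.901]
contact_force: [-0.3, -0.3, 0.3]
width: 0.998
gripper_force: 0.0
```

servo_tool(rows=[0, 0, -0.1, 0, 0, 0, 0, 0, 0, -0.1, 0, 0, 0, 0, 0, 0, -0.15, 0, 0, 0, 0, 0, 0, -0.15, 0, 0, 0, 0, 0, 0, -0.15, 0, 0, 0, 0, 0, 0, -0.15, 0, 0, 0, 0, 0, 0, 0, 0, 0, 0, 0, 0, 0, 0, 0, 0, 0, 0])

```text
clock: 11.3
eef_pos: [0.4847, 0.0416, 0.1353]
orientation: [3.142, -0.0, 2.901]
contact_force: [-0.8, -0.1, -0.6]
width: 0.997
gripper_force: 0.0
```

```bash
python3 look.py w4
```

```text
11.35 [0.4844518  0.0416259  0.13493868] [-3.14151513e+00 -8.12142946e-04  2.90082989e+00] [0.04692227 0.42573465 0.22969356] 0.9998149323475388
[498.75233863 265.79864359] [ 478  174   34  185 4276] [0.58484048 0.22631571 0.07589751] [0.5790667  0.22829724 0.08060165] tool shift [-0.04744102  0.20385363  0.08088437]
[ 27.07704829 210.57948996] [   0  181   57   61 1843] [ 0.44375761 -0.12881157  0.07640707] [ 0.44412047 -0.13082199  0.07076998] tool shift [-0.00201677 -0.17708434  0.0809508 ]
[253.61032532 211.32390382] [ 233  190   42   44 1414] [0.48398391 0.04113473 0.07803687] [0.48548679 0.04087978 0.07327129] tool shift [-0.00124878 -0.00047154  0.08093773]
```

View pics/w4.png

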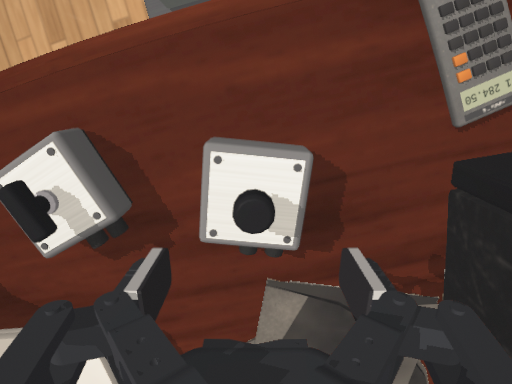

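The round knob at (253,211) has its top at 0.078 m, as at the start. The bar knob is unmoved and the gripper is free.

```bash
python3 -c "
from workcell import job; print(job.sign_off())"
```

```text
the job is handed in; nothing more can be done
None
```

I pulled the round knob out about 20 mm, held it out for over a second, pushed it back to its starting height and released it. The bar knob was not touched, and the job was handed in at about 11 s; sign-off gave no verdict.

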